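# Point out two consumables for the stock check and confirm

### The job

For the stock check, point out two consumables to the overhead camera: bring the fingertips about 3 cm above the middle of the green-and-white solder spool and stay there for two seconds, then do the same over the orange braid reel. Then press the green confirm button all the way down with the fingertips, let it come up and move clear. Never touch the spool, reel, tape roll or eraser, do not point at the tape roll or eraser, and lift the fingertips at least 10 cm above the bench between one place and the next.

Things in the scene. Friction and masses are not known exactly. Their poses are not given: they have to be found in the camera images.
- solder_spool: Solder spool standing on its flange on the bench, a round drum with green flanges and white winding (from above: white label, green rim and hub), 54 mm in diameter, 30 mm high. Origin: centre of its underside; z up. Loose, 0.2 kg.
- braid_reel: Desoldering-braid reel lying flat, an orange disc (from above: pale label, orange rim and hub) 44 mm in diameter, 11 mm high. Origin: centre of its underside; z up. Loose, 0.03 kg.
- tape_roll: Roll of black tape lying flat, about 54 mm in diameter, 19 mm high; a bystander. Origin: about the centre of its underside; z up. Loose.
- eraser: White eraser in a blue sleeve, 21 x 42 x 12 mm; a bystander. Origin: centre of its underside; z up. Loose.
- confirm_top (a point): Centre of the top face of the round green push button (32 mm in diameter) in a grey round housing (48 mm in diameter, 12 mm high) fixed to the bench; it stands 22 mm above the bench when up; its pressing direction is straight down.
- confirm (a joint): Travel of the green button: 0 up, 0.006 m fully down; a spring returns it. Fully down takes about 4 N.
Not all that is in view belongs to the job. Leave any pink look-alike of the part that bears confirm_top alone.

How it is judged:
By the outcome, as a careful person would: the job done as asked, in the order asked, and still so for the second after the job is handed in, with the robot touching nothing.
It also fails if it takes over 54 s, if anything falls off the work surface, if the arm or the gripper's body presses on something with over 40 N, if the wrist force passes 120 N, or if a joint passes its speed limit or range.

### The arm

A 6-joint arm with a two-finger parallel gripper is mounted at the origin on a cart in front of the work surface, level with it; the furniture and walls round the work are solid. World frame = base frame: x ahead of the robot, y to its left, z up, the work surface at z = 0. Lengths are in m, angles in degrees, forces in N, time in s.
With the tool pointing down it reaches from about 0.3 to 0.75 m from the base axis. Payload 8.5 kg.
Tool frame: the origin (TCP) lies on the centre line of the jaws, within the pads' length; the fingertips stand 25 mm ahead of it and the grasp point (between the pads) lies 6 mm ahead of it; z points along the fingers, y is the line along which they close (so a half turn about z gives the same grasp; the last joint's range is limited). The gripper opens to 85 mm and grips with 20 to 120 N. Pads are 22 mm wide; open, the fingers measure 114 mm over their backs; the gripper's body (76 mm by 85 mm) begins 54 mm behind the grasp point. The pads swing forward as they close: fully open they stand 13 mm farther back than shut.
Start: joints at [-75.991, 21.807, 74.336, -0, 83.858, -12.336], TCP at [0.244, -0.493, 0.256] pointing down, gripper open.
Joint ranges: [-178.18, 178.18], [-50.72, 133.34], [12.68, 142.11], [-81.47, 261.47], [9.98, 163.14], [-165.26, 165.26]. Speed limits (degrees/s): [136.94, 136.94, 180, 180, 180, 180].

### API

Orientations are given as a 3x3 rotation matrix whose columns are the frame's x, y, z axes.
In Python, from rig import telemetry, optics, env gives the robot as it stands.
- The arm moves only by the tool send_rows, never from a script. Its argument "deltas" is a list that holds one entry, the list of rows, each a list of 7 numbers: the shift along the tool's x, y, z in m, then the turn, a rotation vector about the tool's x, y, z in rad, then the opening, from -1 (shut) to 1 (fully open), so that 0 is half open. In form: [[[x, y, z, ax, ay, az, grip], ...]]. A call has 1 to 12 rows; each row shifts and turns the commanded pose from where the row before left it, along the tool's axes as they then stand; what a row does not reach is not made up. A row lasts 1/8 s, in which the tool goes at most 62.5 mm and 10.7 degrees, less where a joint would pass 70% of its speed; a pose out of reach is approached as far as the arm can. A call is refused whole if a number of a shift passes 0.0625 or a number of a turn 0.188, either way. A call with a gripper value outside its range is refused whole. The fingers move at their own pace and stop on an object; "squeeze" is the grip in N (left out, the last holds). Time passes only in rows, so rows that do not move let the fingers close. It gives the time, the measured TCP pose, the force, the opening and the grip force at its end, in the units of the state.
- telemetry.observe(): the state, without advancing time (a new reading comes with each control period).
- optics.get_image(name): name is "side" or "top" or "wrist"; returns a dict with "image" (384x512x3 uint8, red, green, blue), "range_z" (384x512 float32, m along the optical axis (not along the pixel's ray), 0 where there is no reading), "K" (3x3 intrinsics, pixels), "rvec" (rotation vector, rad) and "tvec" (3), from world to camera coordinates, as OpenCV has them; the wrist camera has in their place "hand_eye" (4x4, takes a point from camera to tool coordinates, whose origin is the TCP and whose axes are the flange's). Camera axes: x right, y down, z forward; pixel columns grow to the right and rows downward; lengths in m; the calibration is good to about 2 mm. A picture is of the moment at which its call begins: read the wrist's pose just before it.
- env.close_job(): hands the job in; it is judged then, once.
The state is a dict: "time_s": time; "q": joint angles; "qvel": joint speeds; "joint_efforts": joint torques, N m; "position": TCP position; "tool_rot": TCP orientation; "ft_force": force on the tool from outside, world axes, zero at the start; "wrist_torque": the same for the moment, N m; "grip_width": finger opening in m; "gripper_force": force on a finger pad.
Only numpy, scipy, OpenCV 4.12 (cv2) and the standard library are available. Lean on these libraries where they do the work, as an engineer would, in place of code of your own. Each camera call takes 0.05 s, during which the arm holds its last target. There are 200 camera calls.

## Working session

There is one attempt and no reset: what is moved stays moved. The work goes in short steps, Python scripts to look and compute and a tool call to move; the robot and the scene stay as the last step left them, time stands still between calls to the robot, and variables do not carry over. Pictures are saved under pics/ and viewed, at most 10 in all, crops included, and the job is handed in when it is done.

Besides the shell and the picture viewer there is one more tool, called as a command line: name --argument value ..., lists and objects as JSON in quotes. send_rows: Moves the arm, as the interface text tells. Its arguments: {"type":"object","properties":{"deltas":{"type":"array"},"squeeze":{"type":"number"}},"required":["deltas"]}

```bash
mkdir -p pics
cat > h.py <<'E'
import numpy as np, cv2
from rig import telemetry, optics, env
def world(d, st=None):
    z=d["range_z"]; K=d["K"]; v,u=np.indices(z.shape)
    P=np.stack([(u-K[0,2])/K[0,0]*z,(v-K[1,2])/K[1,1]*z,z],-1)
    if "rvec" in d:
        R=cv2.Rodrigues(np.array(d["rvec"],float))[0]; return (P-np.array(d["tvec"]).ravel())@R
    H=np.array(d["hand_eye"]); P=P@H[:3,:3].T+H[:3,3]
    return P@np.array(st["tool_rot"]).T+np.array(st["position"])
def save(d,n): cv2.imwrite("pics/"+n,d["image"][:,:,::-1])
E
python3 - <<'E'
from h import *
s=telemetry.observe(); print({k:np.round(s[k],3).tolist() for k in s})
for n in ("top","side"):
    d=optics.get_image(n); save(d,n+"0.png"); np.savez(n+".npz",im=d["image"],W=world(d),z=d["range_z"])
E
```

```text
{'time_s': 0.0, 'q': [-75.991, 21.843, 74.386, 0.001, 83.858, -12.336], 'qvel': [0.043, -0.028, -0.009, -0.021, -0.007, 0.073], 'joint_efforts': [-0.002, -44.846, -23.128, -0.0, 0.005, -0.0], 'position': [0.244, -0.493, 0.256], 'tool_rot': [[0.896, 0.444, -0.0], [0.444, -0.896, 0.001], [0.0, -0.001, -1.0]], 'ft_force': [0.496, -0.227, 0.306], 'wrist_torque': [-0.01, -0.02, -0.01], 'gripper_force': 0.0, 'grip_width': 0.086}
```

View pics/top0.png

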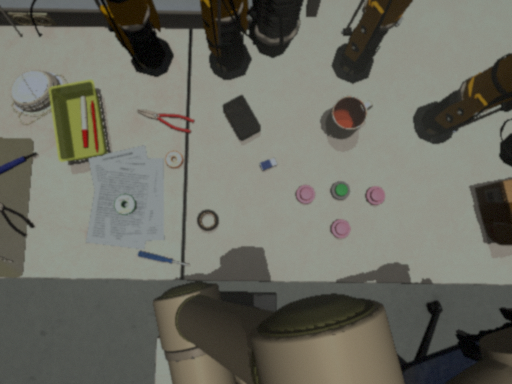

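View pics/side0.png

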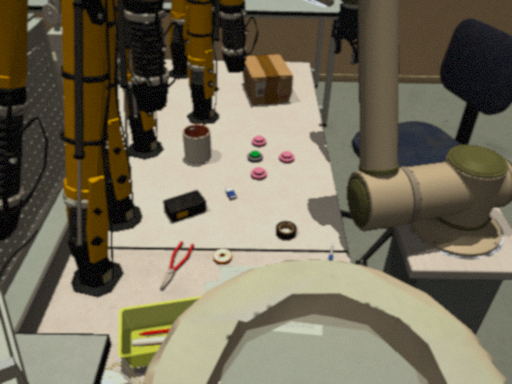

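The top view shows the spool at about (125,204) on the paper, the reel at (174,159), the tape at (207,220), the eraser at (268,165), and the green button at (341,190) with three pink look-alikes around it. In the side view the large pale foreground shape is near the camera.

Run:
```python
from h import *
a=np.load("top.npz");W=a["W"]
for n,(u,v) in dict(spool=(125,204),reel=(174,159),tape=(207,220),eraser=(268,165),btn=(341,190),p1=(305,194),p2=(375,196),p3=(341,229),mug=(348,115),black=(241,117),box=(80,120),tools=(170,122)).items():
    w=W[v-3:v+4,u-3:u+4].reshape(-1,3); print(n,W[v,u].round(3),np.median(w,0).round(3),w[:,2].max().round(3))
# centroids: points 4..60 mm above bench near each
for n,(u,v),r in (("spool",(125,204),14),("reel",(174,159),12),("btn",(341,190),13)):
    w=W[v-r:v+r+1,u-r:u+r+1].reshape(-1,3); zt=np.percentile(w[:,2],97)
    m=w[(w[:,2]>zt-.006)]; print(n,zt.round(4),len(m),((m.min(0)+m.max(0))/2).round(4),m.mean(0).round(4),np.ptp(m,axis=0).round(3))
```

```text
spool [0.475 0.252 0.005] [0.475 0.249 0.027] 0.035
reel [0.593 0.133 0.004] [0.593 0.133 0.012] 0.015
tape [0.438 0.044 0.002] [0.438 0.044 0.001] 0.005
eraser [ 0.579 -0.108  0.013] [ 0.579 -0.108  0.012] 0.017
btn [ 0.517 -0.29   0.022] [ 0.517 -0.29   0.023] 0.958
p1 [ 0.505 -0.2    0.024] [ 0.505 -0.2    0.023] 0.027
p2 [ 0.503 -0.375  0.023] [ 0.503 -0.375  0.023] 0.958
p3 [ 0.42  -0.289  0.021] [ 0.42  -0.289  0.023] 0.026
mug [ 0.715 -0.314  0.01 ] [ 0.715 -0.313  0.01 ] 0.017
black [ 0.696 -0.038  0.036] [ 0.696 -0.038  0.036] 0.958
box [0.692 0.381 0.003] [0.69  0.381 0.005] 0.022
tools [0.69  0.147 0.006] [0.692 0.148 0.002] 0.013
spool 0.0345 344 [0.4458 0.1008 0.4933] [0.4728 0.2409 0.0428] [0.109 0.34  0.929]
reel 0.0147 216 [0.502  0.042  0.4834] [0.5912 0.1312 0.017 ] [0.222 0.223 0.949]
btn 0.0245 124 [ 0.4631 -0.1871  0.4884] [ 0.5158 -0.2851  0.0454] [0.144 0.236 0.939]
```

send_rows --deltas '[[[0.027,-0.028,0.003,0,0,0,-1],[0.027,-0.028,0.003,0,0,0,-1],[0.027,-0.028,0.003,0,0,0,-1],[0.027,-0.028,0.003,0,0,0,-1],[0.027,-0.028,0.003,0,0,0,-1],[0.027,-0.028,0.003,0,0,0,-1],[0.027,-0.028,0.003,0,0,0,-1],[0.027,-0.028,0.003,0,0,0,-1],[0.027,-0.028,0.003,0,0,0,-1],[0.027,-0.028,0.003,0,0,0,-1],[0.027,-0.028,0.003,0,0,0,-1],[0.027,-0.028,0.003,0,0,0,-1]]]'

```text
time_s: 1.6
position: [0.3854, -0.0467, 0.2201]
tool_rot: [[0.896, 0.444, -0.0], [0.444, -0.896, 0.0], [-0.0, -0.0, -1.0]]
ft_force: [0.5, 0.3, 0.3]
grip_width: -0.0002
gripper_force: 0.0
```

send_rows --deltas '[[[0.027,-0.028,0.002,0,0,0,-1],[0.027,-0.028,0.002,0,0,0,-1],[0.027,-0.028,0.002,0,0,0,-1],[0.027,-0.028,0.002,0,0,0,-1],[0.027,-0.028,0.002,0,0,0,-1],[0.027,-0.028,0.002,0,0,0,-1],[0.027,-0.028,0.002,0,0,0,-1],[0.024,-0.031,0.002,0,0,0,-1],[0,0,0,0,0,0,-1],[0,0,0,0,0,0,-1]]]'

```text
time_s: 2.85
position: [0.4752, 0.2495, 0.204]
tool_rot: [[0.896, 0.444, -0.001], [0.444, -0.896, -0.0], [-0.001, 0.0, -1.0]]
ft_force: [-0.2, -0.6, -0.1]
grip_width: -0.0
gripper_force: 0.0
```

Run:
```python
from h import *
s=telemetry.observe(); d=optics.get_image("wrist"); W=world(d,s); save(d,"w1.png"); np.savez("w1.npz",W=W,im=d["image"])
print({k:np.round(s[k],3).tolist() for k in s}); print(np.round(d["hand_eye"],3))
g=cv2.cvtColor(d["image"],cv2.COLOR_RGB2HSV); m=(abs(g[...,0].astype(int)-65)<22)&(g[...,1]>90)&(W[...,2]>.02)&(W[...,2]<.045)
p=W[m]; print(len(p),np.percentile(p,[1,50,99],axis=0).round(4))
(c,r)=cv2.minEnclosingCircle(p[:,:2].astype(np.float32)) if len(p) else (0,0);print(c,r)
```

```text
{'time_s': 2.85, 'q': [15.067, 23.047, 81.499, -0.016, 75.508, 78.72], 'qvel': [-0.905, -0.628, 0.148, 0.048, -0.021, 0.086], 'joint_efforts': [0.887, -43.841, -21.663, 0.036, -0.007, 0.015], 'position': [0.475, 0.25, 0.204], 'tool_rot': [[0.896, 0.444, -0.001], [0.444, -0.896, -0.0], [-0.001, 0.0, -1.0]], 'ft_force': [-0.247, -0.585, -0.131], 'wrist_torque': [-0.071, 0.026, 0.058], 'gripper_force': 0.0, 'grip_width': -0.0}
[[-0.    -0.957 -0.289  0.074]
 [ 1.    -0.    -0.001  0.   ]
 [ 0.001 -0.289  0.957 -0.118]
 [ 0.     0.     0.     1.   ]]
162 [[0.4655 0.2201 0.0201]
 [0.471  0.2431 0.0298]
 [0.4989 0.2693 0.0316]]
(0.4780427813529968, 0.24419254064559937) 0.025394950062036514
```

View pics/w1.png

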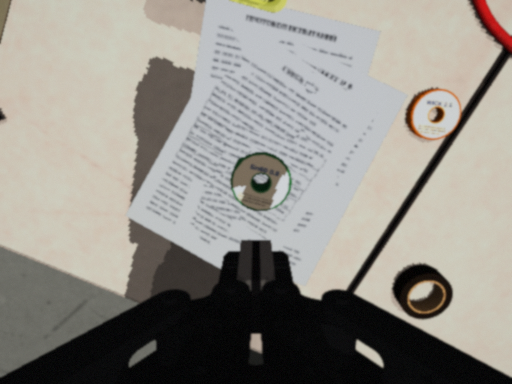

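The wrist view shows the spool centred near (261,181), the reel near (436,113), the tape at (422,290), and the closed fingertips at about (257,245). I'll fit the centres from the depth.

Run:
```python
from h import *
W=np.load("w1.npz")["W"]
for (u,v),lo,hi in (((261,181),.024,.037),((436,113),.006,.018)):
    w=W[v-40:v+41,u-40:u+41].reshape(-1,3); m=w[(w[:,2]>lo)&(w[:,2]<hi)]
    c0=W[v,u]; m=m[np.hypot(*(m[:,:2]-np.median(m[:,:2],0)).T)<.035]
    print(len(m),m.mean(0).round(4),np.percentile(m,[1,99],axis=0).round(4), np.percentile(m,[1,99],axis=0).mean(0).round(4))
v,u=np.mgrid[236:262,240:275]; print(np.percentile(W[236:262,245:268].reshape(-1,3),[2,50,98],axis=0).round(3))
```

```text
2671 [0.4743 0.244  0.0308] [[0.4488 0.2188 0.0283]
 [0.4989 0.2688 0.0325]] [0.4738 0.2438 0.0304]
1906 [0.5923 0.1317 0.0113] [[0.5715 0.1109 0.0079]
 [0.6126 0.1522 0.0133]] [0.5921 0.1316 0.0106]
[[0.41  0.211 0.003]
 [0.485 0.253 0.193]
 [0.487 0.258 0.204]]
```

send_rows --deltas '[[[-0.003,0.004,0.024,0,0,0,-1],[0,0,0.024,0,0,0,-1],[0,0,0.024,0,0,0,-1],[0,0,0.024,0,0,0,-1],[0,0,0.014,0,0,0,-1],[0,0,0.009,0,0,0,-1],[0,0,0,0,0,0,-1],[0,0,0,0,0,0,-1],[0,0,0,0,0,0,-1],[0,0,0,0,0,0,-1]]]'

```text
time_s: 4.15
position: [0.4746, 0.2451, 0.0856]
tool_rot: [[0.896, 0.444, 0.001], [0.444, -0.896, 0.0], [0.001, 0.0, -1.0]]
ft_force: [0.1, -0.3, -0.0]
grip_width: -0.0002
gripper_force: 0.0
```

Run:
```python
from h import *
s=telemetry.observe(); d=optics.get_image("wrist"); save(d,"w2.png"); d=optics.get_image("side"); save(d,"s2.png")
```

```text
(no output)
```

View pics/w2.png

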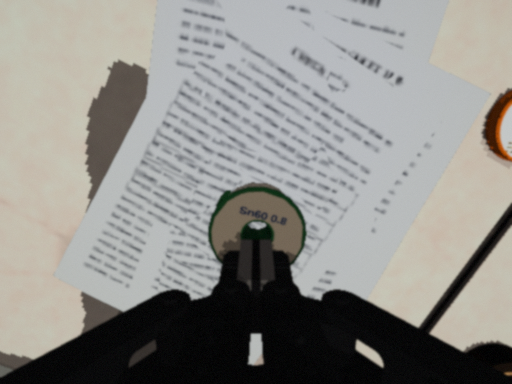

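send_rows --deltas '[[[0,0,0,0,0,0,-1],[0,0,0,0,0,0,-1],[0,0,0,0,0,0,-1],[0,0,0,0,0,0,-1],[0,0,0,0,0,0,-1],[0,0,0,0,0,0,-1],[0,0,0,0,0,0,-1],[0,0,0,0,0,0,-1],[0,0,0,0,0,0,-1],[0,0,0,0,0,0,-1],[0,0,0,0,0,0,-1],[0,0,0,0,0,0,-1]]]'

```text
time_s: 5.75
position: [0.4746, 0.245, 0.0853]
tool_rot: [[0.896, 0.444, 0.0], [0.444, -0.896, -0.0], [-0.0, 0.0, -1.0]]
ft_force: [0.2, 0.4, 0.3]
grip_width: 0.0001
gripper_force: 0.0
```

The fingertips sit over the spool hub near (256,235), centred sideways. I'll finish the hold, lift, and go to the reel.

send_rows --deltas '[[[0,0,0,0,0,0,-1],[0,0,0,0,0,0,-1],[0,0,0,0,0,0,-1],[0,0,0,0,0,0,-1],[0,0,0,0,0,0,-1],[0,0,0,0,0,0,-1],[0,0,-0.025,0,0,0,-1],[0,0,-0.025,0,0,0,-1],[0,0,-0.025,0,0,0,-1],[0,0,-0.025,0,0,0,-1],[0,0,0,0,0,0,-1],[0,0,0,0,0,0,-1]]]'

```text
time_s: 7.25
position: [0.4741, 0.2449, 0.1844]
tool_rot: [[0.896, 0.444, -0.001], [0.444, -0.896, -0.0], [-0.001, -0.0, -1.0]]
ft_force: [-0.2, 0.8, -0.8]
grip_width: -0.0
gripper_force: 0.0
```

send_rows --deltas '[[[0.011,0.031,0,0,0,0,-1],[0.011,0.031,0,0,0,0,-1],[0.011,0.031,0,0,0,0,-1],[0.011,0.031,0,0,0,0,-1],[0.011,0.03,0,0,0,0,-1],[0,0,0,0,0,0,-1],[0,0,0,0,0,0,-1]]]'

```text
time_s: 8.12
position: [0.5915, 0.1318, 0.1843]
tool_rot: [[0.896, 0.444, -0.002], [0.444, -0.896, 0.0], [-0.002, -0.001, -1.0]]
ft_force: [0.4, 0.7, -0.2]
grip_width: 0.0
gripper_force: 0.0
```

Run:
```python
from h import *
s=telemetry.observe(); d=optics.get_image("wrist"); W=world(d,s); save(d,"w3.png"); print(np.round(s["position"],4))
w=W[:232].reshape(-1,3); m=w[(w[:,2]>.007)&(w[:,2]<.017)]; m=m[np.hypot(m[:,0]-.592,m[:,1]-.132)<.03]
print(len(m),m.mean(0).round(4),np.percentile(m,[1,99],axis=0).round(4))
```

```text
[0.5915 0.1318 0.1843]
1827 [0.5928 0.1313 0.0115] [[0.5719 0.1106 0.0094]
 [0.6129 0.1517 0.013 ]]
```

send_rows --deltas '[[[0.001,0,0.024,0,0,0,-1],[0,0,0.024,0,0,0,-1],[0,0,0.024,0,0,0,-1],[0,0,0.024,0,0,0,-1],[0,0,0.014,0,0,0,-1],[0,0,0.008,0,0,0,-1],[0,0,0,0,0,0,-1],[0,0,0,0,0,0,-1],[0,0,0,0,0,0,-1],[0,0,0,0,0,0,-1]]]'

```text
time_s: 9.43
position: [0.5932, 0.1319, 0.0677]
tool_rot: [[0.896, 0.444, 0.001], [0.444, -0.896, 0.0], [0.001, 0.0, -1.0]]
ft_force: [-0.6, -0.4, -0.3]
grip_width: 0.0002
gripper_force: 0.0
```

send_rows --deltas '[[[0,0,0,0,0,0,-1],[0,0,0,0,0,0,-1],[0,0,0,0,0,0,-1],[0,0,0,0,0,0,-1],[0,0,0,0,0,0,-1],[0,0,0,0,0,0,-1],[0,0,0,0,0,0,-1],[0,0,0,0,0,0,-1],[0,0,0,0,0,0,-1],[0,0,0,0,0,0,-1],[0,0,0,0,0,0,-1],[0,0,0,0,0,0,-1]]]'

```text
time_s: 10.92
position: [0.5931, 0.1319, 0.0673]
tool_rot: [[0.896, 0.444, -0.0], [0.444, -0.896, -0.0], [-0.0, 0.0, -1.0]]
ft_force: [-0.1, 0.6, 0.9]
grip_width: 0.0001
gripper_force: 0.0
```

send_rows --deltas '[[[0,0,0,0,0,0,-1],[0,0,0,0,0,0,-1],[0,0,0,0,0,0,-1],[0,0,0,0,0,0,-1],[0,0,0,0,0,0,-1],[0,0,-0.025,0,0,0,-1],[0,0,-0.025,0,0,0,-1],[0,0,-0.025,0,0,0,-1],[0,0,-0.025,0,0,0,-1],[0,0,-0.02,0,0,0,-1],[0,0,0,0,0,0,-1],[0,0,0,0,0,0,-1]]]'

```text
time_s: 12.42
position: [0.5927, 0.1319, 0.1863]
tool_rot: [[0.896, 0.444, -0.002], [0.444, -0.896, -0.0], [-0.001, -0.001, -1.0]]
ft_force: [0.0, 0.8, -0.6]
grip_width: 0.0003
gripper_force: 0.0
```

send_rows --deltas '[[[-0.023,0.031,0,0,0,0,-1],[-0.023,0.031,0,0,0,0,-1],[-0.023,0.031,0,0,0,0,-1],[-0.023,0.031,0,0,0,0,-1],[-0.023,0.031,0,0,0,0,-1],[-0.023,0.031,0,0,0,0,-1],[-0.023,0.031,0,0,0,0,-1],[-0.023,0.031,0,0,0,0,-1],[-0.023,0.031,0,0,0,0,-1],[-0.024,0.032,0,0,0,0,-1],[-0.024,0.033,0,0,0,0,-1],[0,0,0,0,0,0,-1]]]'

```text
time_s: 13.92
position: [0.5163, -0.2917, 0.1858]
tool_rot: [[0.898, 0.441, -0.002], [0.441, -0.898, 0.001], [-0.001, -0.002, -1.0]]
ft_force: [-0.5, 0.7, 0.2]
grip_width: -0.0001
gripper_force: 0.0
```

send_rows --deltas '[[[0,0,0,0,0,0,-1],[0,0,0,0,0,0,-1]]]'

```text
time_s: 14.18
position: [0.5174, -0.2884, 0.1871]
tool_rot: [[0.896, 0.445, -0.0], [0.445, -0.896, 0.001], [-0.0, -0.001, -1.0]]
ft_force: [-0.1, 0.3, -0.9]
grip_width: -0.0001
gripper_force: 0.0
```

Run:
```python
from h import *
s=telemetry.observe(); d=optics.get_image("wrist"); W=world(d,s); save(d,"w4.png"); print(np.round(s["position"],4))
g=cv2.cvtColor(d["image"],cv2.COLOR_RGB2HSV); m=(abs(g[...,0].astype(int)-65)<22)&(g[...,1]>80)
w=W[m&(W[...,2]>.017)&(W[...,2]<.028)]; w=w[np.hypot(w[:,0]-.517,w[:,1]+.29)<.03]
print(len(w),w.mean(0).round(4),np.percentile(w,[1,99],axis=0).round(4))
```

```text
[ 0.5174 -0.2884  0.1871]
1036 [ 0.5199 -0.2921  0.0222] [[ 0.5048 -0.3068  0.0183]
 [ 0.5339 -0.2778  0.024 ]]
```

View pics/w4.png

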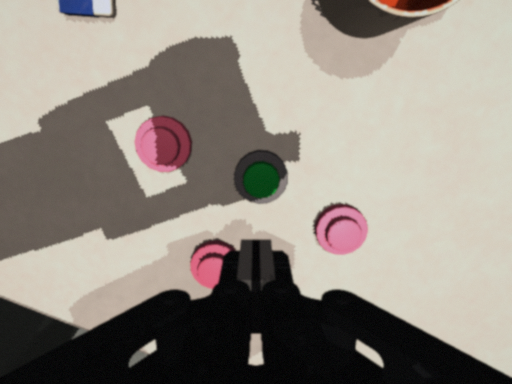

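The wrist view shows the green button at (261,180), about 4 mm off along tool y, with the pink ones at (162,144), (341,228) and (212,265). I'll descend onto the green one.

send_rows --deltas '[[[0,0.004,0.025,0,0,0,-1],[0,0,0.025,0,0,0,-1],[0,0,0.025,0,0,0,-1],[0,0,0.025,0,0,0,-1],[0,0,0.02,0,0,0,-1],[0,0,0.01,0,0,0,-1],[0,0,0.005,0,0,0,-1],[0,0,0,0,0,0,-1],[0,0,0,0,0,0,-1]]]'

```text
time_s: 15.35
position: [0.5192, -0.2933, 0.053]
tool_rot: [[0.896, 0.444, 0.001], [0.444, -0.896, -0.001], [0.001, 0.001, -1.0]]
ft_force: [-0.0, 0.0, 0.1]
grip_width: -0.0002
gripper_force: 0.0
```

send_rows --deltas '[[[0,0,0.003,0,0,0,-1],[0,0,0.003,0,0,0,-1],[0,0,0.002,0,0,0,-1],[0,0,0,0,0,0,-1],[0,0,0,0,0,0,-1]]]'

```text
time_s: 15.98
position: [0.519, -0.2932, 0.0445]
tool_rot: [[0.896, 0.444, 0.0], [0.444, -0.896, -0.0], [0.0, 0.0, -1.0]]
ft_force: [-0.3, -0.1, 1.6]
grip_width: -0.0001
gripper_force: 1.1
```

send_rows --deltas '[[[0,0,0.002,0,0,0,-1],[0,0,0.001,0,0,0,-1],[0,0,0.001,0,0,0,-1],[0,0,0,0,0,0,-1],[0,0,0,0,0,0,-1]]]'

```text
time_s: 16.6
position: [0.5191, -0.2932, 0.041]
tool_rot: [[0.896, 0.444, 0.0], [0.444, -0.896, -0.001], [0.0, 0.001, -1.0]]
ft_force: [-1.7, 1.4, 8.2]
grip_width: 0.0004
gripper_force: 4.3
```

send_rows --deltas '[[[0,0,0.001,0,0,0,-1],[0,0,0.001,0,0,0,-1],[0,0,0,0,0,0,-1],[0,0,0,0,0,0,-1]]]'

```text
time_s: 17.1
position: [0.5191, -0.2933, 0.0407]
tool_rot: [[0.896, 0.444, 0.001], [0.444, -0.896, -0.001], [0.0, 0.002, -1.0]]
ft_force: [-5.3, 3.6, 24.0]
grip_width: 0.0002
gripper_force: 11.6
```

The force climbed to 24 N while z stopped at 0.0407, so the button is on its stop and fully down. I'll lift clear.

send_rows --deltas '[[[0,0,-0.005,0,0,0,-1],[0,0,-0.015,0,0,0,-1],[0,0,-0.025,0,0,0,-1],[0,0,-0.025,0,0,0,-1],[0,0,-0.025,0,0,0,-1],[0,0,-0.025,0,0,0,-1],[0,0,-0.025,0,0,0,-1],[0,0,0,0,0,0,-1],[0,0,0,0,0,0,-1],[0,0,0,0,0,0,-1]]]'

```text
time_s: 18.35
position: [0.5186, -0.2929, 0.1822]
tool_rot: [[0.896, 0.444, -0.002], [0.444, -0.896, 0.001], [-0.001, -0.002, -1.0]]
ft_force: [-0.7, -0.3, 0.8]
grip_width: 0.0
gripper_force: 0.0
```

Run:
```python
from h import *
s=telemetry.observe(); d=optics.get_image("wrist"); W=world(d,s); print(np.round(s["position"],4),np.round(s["ft_force"],1))
w=W.reshape(-1,3); w=w[(np.hypot(w[:,0]-.519,w[:,1]+.292)<.012)&(w[:,2]<.05)]; print("btn z",np.median(w[:,2]))
d=optics.get_image("top"); V=world(d); a=np.load("top.npz")
for n,(u,v) in dict(spool=(125,204),reel=(174,159),tape=(207,220),eraser=(268,165)).items():
    r=np.s_[v-14:v+15,u-14:u+15]; print(n,np.abs(d["image"][r].astype(int)-a["im"][r]).mean().round(1))
print(env.close_job())
```

```text
[ 0.5186 -0.2929  0.1822] [-0.7 -0.3  0.8]
btn z 0.02241126904324106
spool 12.4
reel 7.8
tape 20.3
eraser 7.5
the job is handed in; nothing more can be done
None
```

I pointed at the spool and then the reel for over 2 s each, at about 3 cm. I pressed the green button to its stop and it came back up. The arm is clear and touching nothing, and the job was handed in at about 18.5 s.

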